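# Open the safety cap of the coolant jug

### The arm

A 6-joint arm with a two-finger parallel gripper is mounted at the origin on the work surface. World frame = base frame: x ahead of the robot, y to its left, z up, the work surface at z = 0. Lengths are in m, angles in rad, forces in N, time in s.
With the tool pointing down it reaches from about 0.375 to 0.9 m from the base axis. Payload 3.1 kg.
Tool frame: the origin (TCP) lies midway between the tips of the shut fingers; the grasp point (between the pads) lies 19 mm behind it; z points along the fingers, y is the line along which they close (so a half turn about z gives the same grasp; the last joint's range is limited). The gripper opens to 85 mm and grips with 20 to 120 N. Pads are 22 mm wide; open, the fingers measure 114 mm over their backs; the gripper's body (76 mm by 85 mm) begins 54 mm behind the grasp point. The pads swing forward as they close: fully open they stand 13 mm farther back than shut.
Start: joints at [1.169, 0.527, 1.433, -0, 1.181, -0.178], TCP at [0.138, 0.61, 0.192] pointing down, gripper open.
Joint ranges: [-3.08, 3.08], [-0.75, 2.2], [0.22, 2.44], [-1.43, 4.57], [0, 2.65], [-2.85, 2.85]. Speed limits (rad/s): [2.79, 2.79, 3.14, 3.14, 3.14, 3.14].

### API

Orientations are given as a unit quaternion [x, y, z, w].
In Python, from station import manip gives the robot as it stands.
- The arm moves only by the tool drive_tool, never from a script. Its argument "motion" is a list that holds one entry, the list of rows, each a list of 5 numbers: the finger opening in mm, from 0 to 85.4, then the shift along the tool's x, y, z in units of 30 mm (1.0 is 30 mm), then the turn about the tool's z in units of 8 degrees (1.0 is 8 degrees). In form: [[[fingers, x, y, z, yaw], ...]]. A call has 1 to 10 rows; each row is the pose to reach, as a shift and turn from the pose commanded when the call began, along the tool's axes at that moment; what a row does not reach only later rows make up. A row lasts 1/10 s, in which the tool goes at most 50 mm and 8.59 degrees, less where a joint would pass 70% of its speed; a pose out of reach is approached as far as the arm can. A call with a gripper value outside its range is refused whole. The fingers move at their own pace and stop on an object; "squeeze" is the grip in N (left out, the last holds). Time passes only in rows, so rows that repeat a pose let the fingers close. It gives the time, the measured TCP pose, the force, the opening and the grip force at its end, in the units of the state.
- manip.sense(): the state, without advancing time (a new reading comes with each control period).
- manip.snapshot(name): name is "scene" or "side" or "wrist"; returns the picture (384x512x3 uint8, red, green, blue); there is no depth.
- manip.camera_model(name): a dict with "fov_y" (degrees; the focal length in pixels is half the picture's height over the tangent of half this angle, whatever the lens; pixels are square), "cx", "cy" (the principal point, pixels), "origin" and "orientation" of the camera in the world. Camera axes: x right, y up, looking along -z (the intrinsics and any distortion apply to the point x, -y, -z); pixel columns grow to the right and rows downward; lengths in m; the calibration is good to about 2 mm. The wrist camera is an equidistant fisheye: a pixel r from the principal point sees the ray r / f radians off the axis. A picture is of the moment at which its call begins: read the wrist's pose just before it. camera_model takes no time and is no camera call; for the wrist camera it gives the pose at the moment of the call.
- manip.sign_off(): hands the job in; it is judged then, once.
The state is a dict: "t": time; "q": joint angles; "qd": joint speeds; "tau": joint torques, N m; "tcp_pos": TCP position; "tool_rot": TCP orientation; "force": force on the tool from outside, world axes, zero at the start; "ft_torque": the same for the moment, N m; "finger_gap": opening from 0.0 (shut) to 1.0 (fully open); "gripper_force": force on a finger pad.
Only numpy, scipy, OpenCV 4.12 (cv2) and the standard library are available. Lean on these libraries where they do the work, as an engineer would, in place of code of your own. Each camera call takes 0.05 s, during which the arm holds its last target. There are 200 camera calls.

### The job

The grinder needs its coolant topped up: open the push-and-turn safety cap of the squat square jug. Press the cap down firmly, turn it anticlockwise while it is pressed until it comes free, then let go so that the cap stands popped up, open. Leave the taller round bottle, which has the same kind of cap, alone.

Things in the scene. Friction and masses are not known exactly. Their poses are not given: they have to be found in the camera images.
- cap_top (a point): Centre of the top of the cap to open, 199 mm above the bench; moves with the cap. Black ribbed upright cylinder, diameter 52, height 34 mm; round, grip it from above at any yaw; fingers have free room to 55 mm below its top. It sits centrally on the squat square jug: white plastic, 130 x 100 mm, shoulder at 130 mm, low loop handle on one side, strapped to a plate bolted to the bench.
- cap_turn (a joint): Turn of that cap, rad, growing anticlockwise seen from above: about 0 as found, stop at 1.4 (80 degrees). Unpressed it locks after about 0.1. Kept pressed it turns easily (under 0.3 N m) and is free of its ledge from 0.9 (52 degrees) on; a turn of 1.2 (70 degrees) is comfortable. It stays where it is left.
- cap_lift (a joint): Height of that cap, m: 0 as found, closed, held by a spring that pushes it up against a ledge. Pressing takes about 8 N to start; it must be 5 mm down (-0.005, 11 N) to pass under the ledge and kept there while turning; bottom stop at -0.009 (14 N). Turned free and let go, it springs up to +0.012 (a force of 1 N left).
- bottle_cap_top (a point): Centre of the top face of the cap of the other container, the tall slim round bottle (white plastic, diameter 90 mm, fixed to the bench, cap top 269 mm above the bench), with the same cap. To be left alone.
Things that resemble listed ones, but are neither listed nor needed, are in the scene too. What is shaped like the part that bears cap_top but red is not meant.

How it is judged:
By the outcome, as a careful person would: the job done as asked, in the order asked, and still so for the second after the job is handed in, with the robot touching nothing.
It also fails if it takes over 35 s, if anything falls off the work surface, if the arm or the gripper's body presses on something with over 40 N, if the wrist force passes 120 N, or if a joint passes its speed limit or range.

## Working session

There is one attempt and no reset: what is moved stays moved. The work goes in short steps, Python scripts to look and compute and a tool call to move; the robot and the scene stay as the last step left them, time stands still between calls to the robot, and variables do not carry over. Pictures are saved under pics/ and viewed, at most 10 in all, crops included, and the job is handed in when it is done.

Besides the shell and the picture viewer there is one more tool, called after "Call:" by a JSON object that holds its "method" and its "body". drive_tool: Moves the arm, as the interface text tells. Its arguments: {"type":"object","properties":{"motion":{"type":"array","items":{"type":"array","items":{"type":"array","items":{"type":"number"}}}},"squeeze":{"type":"number"}},"required":["motion"]}

```bash
mkdir -p pics; cat > h.py <<'E'
import numpy as np, cv2
from scipy.spatial.transform import Rotation as R
from station import manip
def ray(c,u,v):
    f=192/np.tan(np.radians(c['fov_y'])/2)
    d=np.array([(u-c['cx'])/f,-(v-c['cy'])/f,-1.])
    return np.array(c['origin']),R.from_quat(c['orientation']).apply(d)
def plane(c,u,v,z):
    o,d=ray(c,u,v); return o+d*(z-o[2])/d[2]
E
python3 - <<'E'
from h import *
s=manip.sense();print(s)
for n in("scene","side"):
    print(n,manip.camera_model(n))
im=[manip.snapshot(n) for n in("scene","side")]
for n,i in zip(("scene","side"),im): cv2.imwrite(f"pics/{n}0.png",i[:,:,::-1])
E
```

```text
{'t': 0.0, 'q': array([ 1.16951108e+00,  5.28441402e-01,  1.43393879e+00, -6.02881387e-05,
        1.18141528e+00, -1.78509647e-01]), 'qd': array([-0.00088461, -0.0001116 , -0.00164556, -0.00086309,  0.00080469,
        0.0001482 ]), 'tau': array([-1.52527740e-03, -4.42349482e+01, -1.78023756e+01, -2.98638233e-04,
        8.57886480e-03, -4.57898636e-05]), 'tcp_pos': array([0.1377532 , 0.60878193, 0.19123734]), 'tool_rot': array([ 1.11146136e-01,  9.93803463e-01, -1.06341671e-03, -2.88129607e-04]), 'force': array([ 0.15298122, -0.40450223, -0.1766077 ]), 'ft_torque': array([-0.00055495, -0.04671483,  0.03017624]), 'gripper_force': 0.0, 'finger_gap': 1.0016307454857205}
scene {'fov_y': 53.40046813389964, 'cx': 250.0784245359077, 'cy': 186.2477483813742, 'origin': array([0.83875819, 0.68766453, 0.73264183]), 'orientation': array([0.1146395 , 0.43760445, 0.8632688 , 0.22389083])}
side {'fov_y': 52.41141087543669, 'cx': 255.3921836110279, 'cy': 194.93980655811933, 'origin': array([ 0.33998931, -0.56770238,  0.88783221]), 'orientation': array([ 0.3307832 , -0.03783348, -0.11075005,  0.93642166])}
```

View pics/scene0.png

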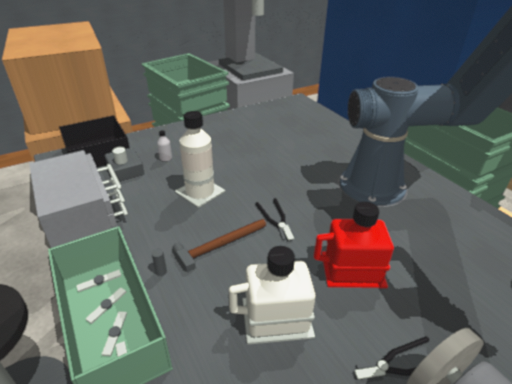

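View pics/side0.png

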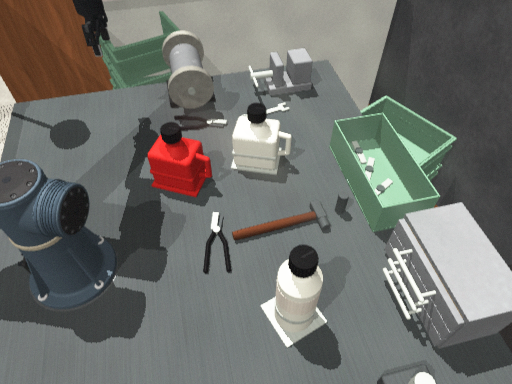

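The scene holds three black caps that could be confused:
- White squat jug: scene (281,262), side (257,113).
- Red jug: scene (366,215), side (171,131).
- Tall bottle: scene (193,121), side (303,262).

I choose the white jug, and check it in a close crop next.

```bash
python3 - <<'E'
from h import *
out=[];P={}
for n,(u,v) in dict(scene=(281,262),side=(257,113)).items():
    im=cv2.imread(f"pics/{n}0.png"); c=manip.camera_model(n)
    m=(im.max(2)<36).astype(np.uint8)
    k,l,st,ce=cv2.connectedComponentsWithStats(m)
    w=l[v-25:v+25,u-25:u+25]; i=np.bincount(w[w>0]).argmax()
    x,y,ww,h,a=st[i]; print(n,st[i],ce[i])
    # silhouette centroid ~ cap mid height (z=.182)
    P[n]=ce[i]; print(plane(c,*ce[i],.182))
    cr=im[v-35:v+35,u-35:u+35].copy(); mm=(l==i)[v-35:v+35,u-35:u+35]
    cr2=cr.copy(); cr2[mm]=(0,0,255)
    out.append(cv2.resize(np.hstack([cr,cr2]),None,fx=4,fy=4,interpolation=0))
cv2.imwrite("pics/crop.png",np.vstack(out))
o=[ray(manip.camera_model(n),*P[n]) for n in P]
A=np.stack([o[0][1],-o[1][1]],1); t=np.linalg.lstsq(A,o[1][0]-o[0][0],rcond=None)[0]
print(o[0][0]+t[0]*o[0][1],o[1][0]+t[1]*o[1][1])
E
```

```text
scene [268 258  25  17 213] [279.06103286 268.03286385]
[0.55106218 0.28625424 0.182     ]
side [248 110  18  13 158] [256.65189873 116.7721519 ]
[0.53882728 0.25657438 0.182     ]
[0.54293956 0.27492109 0.16645355] [0.54322393 0.27480053 0.16639286]
```

View pics/crop.png

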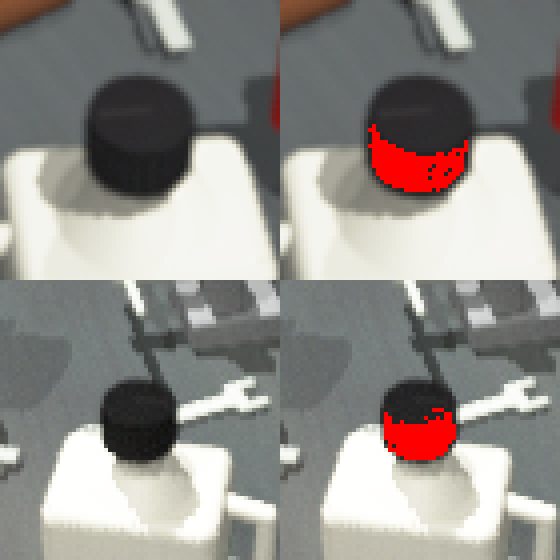

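The crop shows a plain black ribbed cap on the white square jug, so the choice is right. The dark mask missed the cap's lit top face. The full outline spans scene x 267.7–294.3, y 245.7–276.3 and side x 247–266.3, y 102.7–123.8. I'll use the outline centres at mid-height.

```bash
python3 - <<'E'
from h import *
P=dict(scene=(281-.5,261-.5),side=(256.6-.5,113.3-.5))
for n in P: print(plane(manip.camera_model(n),*P[n],.182))
o=[ray(manip.camera_model(n),*P[n]) for n in P]
A=np.stack([o[0][1],-o[1][1]],1); t=np.linalg.lstsq(A,o[1][0]-o[0][0],rcond=None)[0]
p=o[0][0]+t[0]*o[0][1];print(p,o[1][0]+t[1]*o[1][1])
s=manip.sense(); r=R.from_quat(s['tool_rot']); print(r.as_matrix())
print("tool units", r.inv().apply(p-s['tcp_pos'])/.03)
E
```

```text
[0.53834556 0.27154078 0.182     ]
[0.54132155 0.27351127 0.182     ]
[0.53923391 0.27277129 0.1836283 ] [0.54096745 0.27203176 0.1832414 ]
[[-9.75283783e-01  2.20954776e-01 -7.27653548e-04]
 [ 2.20955726e-01  9.75282336e-01 -1.71262649e-03]
 [ 3.31254648e-04 -1.83107606e-03 -9.99998269e-01]]
tool units [-15.52604789  -7.97078094   0.26708129]
```

```bash
python3 - <<'E'
from h import *
c=manip.camera_model("side"); d=manip.camera_model("scene")
for z in(0,.1,.2,.25,.3): print(z,plane(c,183,38,z)[:2],plane(c,190,105,z)[:2],plane(d,462,335,z)[:2],"bottle",plane(c,303,262,z)[:2])
E
```

```text
0 [0.40254759 1.05272626] [0.37243426 0.58853096] [0.2169726  0.49919613] bottle [ 0.57179694 -0.11435258]
0.1 [0.39550141 0.87021107] [0.36877986 0.4582999 ] [0.30184157 0.52492062] bottle [ 0.54568754 -0.16541514]
0.2 [0.38845522 0.68769588] [0.36512546 0.32806883] [0.38671054 0.55064512] bottle [ 0.51957815 -0.21647769]
0.25 [0.38493213 0.59643829] [0.36329826 0.2629533 ] [0.42914503 0.56350736] bottle [ 0.50652345 -0.24200897]
0.3 [0.38140904 0.50518069] [0.36147105 0.19783777] [0.47157951 0.57636961] bottle [ 0.49346875 -0.26754024]
```

Call:
{"method": "drive_tool", "body": {"motion": [[[85,0,0,-1.6,0],[85,0,0,-3.2,0],[85,0,0,-4.8,0],[85,-1.5,-0.77,-5,0],[85,-3,-1.54,-5,0],[85,-4.5,-2.31,-5,0],[85,-6,-3.08,-5,0],[85,-7.5,-3.85,-5,0],[85,-9,-4.62,-5,0],[85,-10.3,-5.3,-5,0]]]}}

```text
t: 1.1
tcp_pos: [0.4054, 0.3844, 0.3418]
tool_rot: [0.111, 0.994, -0.0, -0.0]
force: [0.6, 0.6, -0.0]
finger_gap: 0.99
gripper_force: 0.0
```

Call:
{"method": "drive_tool", "body": {"motion": [[[85,-1.3,-0.67,0,0],[85,-2.6,-1.33,0,0],[85,-3.9,-2,0,0],[85,-5.2,-2.67,0,0],[85,-5.2,-2.67,0,0],[85,-5.2,-2.67,0,0]]]}}

```text
t: 1.7
tcp_pos: [0.5389, 0.2727, 0.3412]
tool_rot: [0.112, 0.994, -0.0, -0.001]
force: [-0.0, 0.8, -0.4]
finger_gap: 0.995
gripper_force: 0.0
```

```bash
python3 - <<'E'
from h import *
s=manip.sense(); r=R.from_quat(s['tool_rot']); print(s['t'],s['q'],s['tcp_pos'],s['force'])
p=np.array([.540,.2725,.160]); print(r.inv().apply(p-s['tcp_pos'])/.03)
c=manip.camera_model("wrist"); im=manip.snapshot("wrist")
f=192/np.tan(np.radians(c['fov_y'])/2)
def proj(X):
    d=R.from_quat(c['orientation']).inv().apply(X-c['origin']); x,y,z=d[0],-d[1],-d[2]
    rr=np.hypot(x,y); th=np.arctan2(rr,z); return c['cx']+f*th*x/rr,c['cy']+f*th*y/rr
o=cv2.cvtColor(im,cv2.COLOR_RGB2BGR)
pts=np.array([proj(np.array([.54+.026*np.cos(a),.2725+.026*np.sin(a),.199])) for a in np.linspace(0,6.28,40)])
print(pts.mean(0))
cv2.polylines(o,[pts.round().astype(int)],True,(0,255,0),1)
cv2.imwrite("pics/w1.png",np.hstack([o])); cv2.imwrite("pics/w1raw.png",im[:,:,::-1])
E
```

```text
1.7 [ 2.83355066e-01  3.70846028e-01  1.28036604e+00  5.53194192e-04
  1.49260486e+00 -1.06238798e+00] [0.53885864 0.27271352 0.34123309] [-0.01863861  0.82722825 -0.36224145]
[-5.20332304e-02  5.18516047e-03  6.04100073e+00]
[261.22889274 175.95771772]
```

View pics/w1.png

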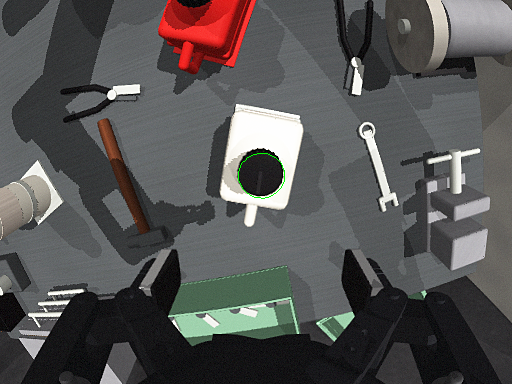

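The green circle is the cap's computed top face. It lies on the cap of the white jug at pixel (261,176), with the fingers well to each side. The position is confirmed, so I go down.

Call:
{"method": "drive_tool", "body": {"motion": [[[85,-0.05,0,1.2,0],[85,-0.05,0,2.4,0],[85,-0.05,0,3.6,0],[85,-0.05,0,4.6,0],[85,-0.05,0,5.3,0],[85,-0.05,0,5.8,0],[85,-0.05,0,6.0,0],[85,-0.05,0,6.0,0]]]}}

```text
t: 2.55
tcp_pos: [0.5387, 0.2742, 0.1617]
tool_rot: [0.11, 0.994, -0.0, -0.001]
force: [0.0, -0.1, -0.1]
finger_gap: 0.995
gripper_force: 0.0
```

Call:
{"method": "drive_tool", "body": {"motion": [[[60,0,0,0,0],[60,0,0,0,0],[45,0,0,0,0],[45,0,0,0,0],[45,0,0,0,0],[45,0,0,0,0],[45,0,0,0,0],[45,0,0,0,0]]], "squeeze": 60}}

```text
t: 3.35
tcp_pos: [0.5402, 0.2732, 0.1621]
tool_rot: [0.111, 0.994, -0.0, -0.0]
force: [-0.1, -0.1, 0.1]
finger_gap: 0.524
gripper_force: 0.0
```

```bash
python3 - <<'E'
from h import *
a=manip.snapshot("scene");b=manip.snapshot("side");w=manip.snapshot("wrist")
f=lambda i,u,v,s:cv2.resize(i[v-s:v+s,u-s:u+s],(360,360),interpolation=2)
cv2.imwrite("pics/g1.png",np.hstack([f(a,281,255,60),f(b,257,113,50)])[:,:,::-1])
cv2.imwrite("pics/gw.png",w[:,:,::-1]); print(manip.sense()['finger_gap'])
E
```

```text
0.5288806570764494
```

View pics/g1.png

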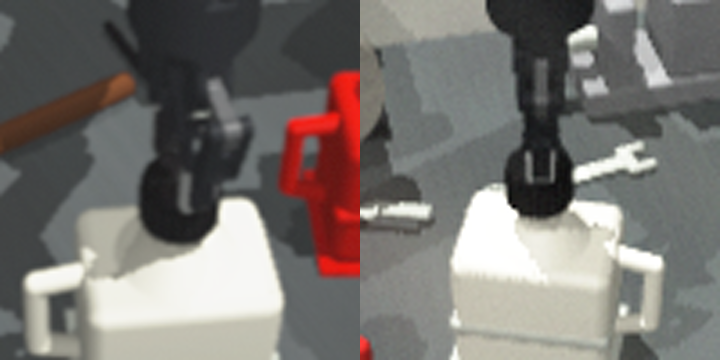

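View pics/gw.png

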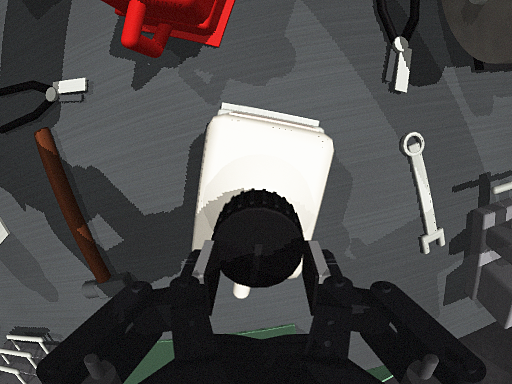

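The pads straddle the cap: wrist view pads at x≈210 and 308, cap at 214–302. They are not quite touching, so I close further.

Call:
{"method": "drive_tool", "body": {"motion": [[[25,0,0,0,0],[25,0,0,0,0],[25,0,0,0,0],[25,0,0,0,0],[25,0,0,0,0]]], "squeeze": 70}}

```text
t: 4.0
tcp_pos: [0.5402, 0.2732, 0.1622]
tool_rot: [0.111, 0.994, -0.0, 0.0]
force: [0.4, -0.4, -0.1]
finger_gap: 0.293
gripper_force: 0.0
```

```bash
python3 - <<'E'
from h import *
w=manip.snapshot("wrist");a=manip.snapshot("scene")
cv2.imwrite("pics/gw2.png",np.hstack([cv2.resize(w[150:340,140:380],(480,380)),cv2.resize(a[190:310,231:331],(316,380))])[:,:,::-1]); s=manip.sense();print(s['finger_gap'],s['gripper_force'],s['tau'])
E
```

```text
0.2952733740584773 0.0 [ 5.67427178e-04 -4.32528341e+01 -1.64956033e+01 -4.11550109e-04
  5.95443416e-04 -1.11991858e-05]
```

View pics/gw2.png

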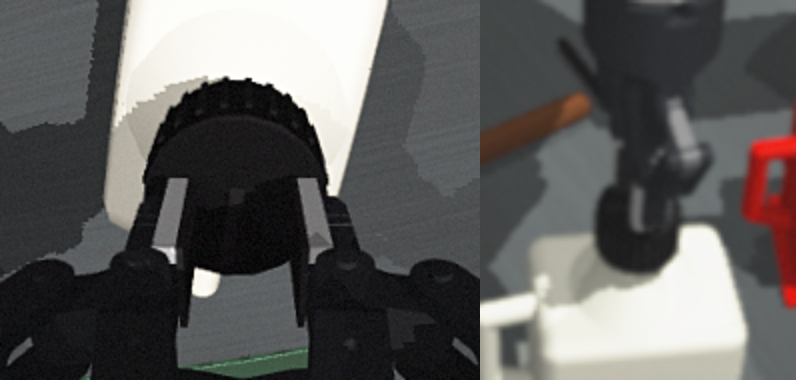

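```bash
python3 - <<'E'
from h import *
s=manip.sense();c=manip.camera_model("wrist");r=R.from_quat(s['tool_rot'])
f=192/np.tan(np.radians(c['fov_y'])/2)
print(s['tcp_pos'],c['origin'],r.inv().apply(c['origin']-s['tcp_pos']),(r.inv()*R.from_quat(c['orientation'])).as_matrix().round(3),f)
def pw(X):
    d=R.from_quat(c['orientation']).inv().apply(X-c['origin']); x,y,z=d[0],-d[1],-d[2]
    rr=np.hypot(x,y); th=np.arctan2(rr,z); return np.round([c['cx']+f*th*x/rr,c['cy']+f*th*y/rr],1)
for z in(.165,.199): print([pw(np.array([.54,.2725,z])+.026*np.array([np.cos(a),np.sin(a),0])) for a in np.arange(4)*np.pi/2+.22])
def ps(X,n):
    c=manip.camera_model(n); f=192/np.tan(np.radians(c['fov_y'])/2); d=R.from_quat(c['orientation']).inv().apply(X-c['origin']); return np.round([c['cx']-f*d[0]/d[2],c['cy']+f*d[1]/d[2]],1)
for g in(.0125,.026):
  for y in(-g,g):
    for z in (0,-.019,-.04):
      X=s['tcp_pos']+r.apply([0,y,z]); print(g,y,z,'wrist',pw(X),'scene',ps(X,'scene'),'side',ps(X,'side'))
E
```

```text
[0.54020197 0.27326482 0.16223596] [0.46237495 0.29098267 0.34452185] [ 7.98177440e-02  8.27976305e-05 -1.82286137e-01] [[ 0.001  0.951  0.309]
 [ 1.    -0.001  0.001]
 [ 0.001  0.309 -0.951]] 297.3186396354542
[array([275.8, 257.8]), array([295.9, 211.2]), array([242.1, 193. ]), array([225. , 241.8])]
[array([278.3, 286.1]), array([302.6, 233.5]), array([238.2, 212.3]), array([218.6, 268.2])]
0.0125 -0.0125 0 wrist [242.2 225.3] scene [277.5 263.8] side [255.8 121.3]
0.0125 -0.0125 -0.019 wrist [240.4 237.7] scene [278.  257.1] side [255.8 116. ]
0.0125 -0.0125 -0.04 wrist [237.9 254.5] scene [278.5 249.5] side [255.8 110. ]
0.0125 0.0125 0 wrist [279.6 225.3] scene [281.9 273.2] side [255.7 115.6]
0.0125 0.0125 -0.019 wrist [281.4 237.8] scene [282.4 266.4] side [255.7 110.3]
0.0125 0.0125 -0.04 wrist [283.7 254.6] scene [283.  258.8] side [255.7 104.2]
0.026 -0.026 0 wrist [222.2 225.1] scene [275.3 258.9] side [255.9 124.5]
0.026 -0.026 -0.019 wrist [218.5 237.5] scene [275.7 252.2] side [255.8 119.2]
0.026 -0.026 -0.04 wrist [213.5 254.1] scene [276.1 244.6] side [255.8 113.2]
0.026 0.026 0 wrist [299.6 225.2] scene [284.4 278.4] side [255.6 112.5]
0.026 0.026 -0.019 wrist [303.3 237.6] scene [284.9 271.7] side [255.6 107.2]
0.026 0.026 -0.04 wrist [308.1 254.2] scene [285.6 264. ] side [255.6 101.2]
```

At a 25 mm opening the tips show no contact. In the wrist view they end at y≈239, over the cap's top face, and in the scene view at about (285,262). Both put the real fingertips about 35 mm above the reported TCP, so they are just over the cap. I'll open and go lower in small steps, watching the force.

Call:
{"method": "drive_tool", "body": {"motion": [[[85,0,0,0,0],[85,0,0,0,0],[85,0,0,0,0],[85,0,0,0,0],[85,0,0,0,0],[85,0,0,0,0],[85,0,0,0.2,0],[85,0,0,0.4,0],[85,0,0,0.5,0],[85,0,0,0.5,0]]]}}

```text
t: 5.1
tcp_pos: [0.5396, 0.273, 0.1462]
tool_rot: [0.111, 0.994, -0.0, -0.001]
force: [-0.3, 0.9, 0.4]
finger_gap: 0.996
gripper_force: 0.0
```

Call:
{"method": "drive_tool", "body": {"motion": [[[85,0,0,0.1,0],[85,0,0,0.2,0],[85,0,0,0.3,0],[85,0,0,0.4,0],[85,0,0,0.4,0]]]}}

```text
t: 5.6
tcp_pos: [0.5398, 0.2731, 0.1347]
tool_rot: [0.111, 0.994, -0.0, -0.0]
force: [-0.8, -0.0, 1.3]
finger_gap: 0.995
gripper_force: 0.0
```

Call:
{"method": "drive_tool", "body": {"motion": [[[60,0,0,0,0],[50,0,0,0,0],[45,0,0,0,0],[45,0,0,0,0],[45,0,0,0,0],[45,0,0,0,0],[45,0,0,0,0]]], "squeeze": 30}}

```text
t: 6.3
tcp_pos: [0.5398, 0.2714, 0.1362]
tool_rot: [0.111, 0.994, -0.002, -0.0]
force: [-2.2, -4.9, 5.5]
finger_gap: 0.597
gripper_force: 33.7
```

Gripped: the opening is 51 mm and the pads feel 34 N. Now I squeeze harder and press.

Call:
{"method": "drive_tool", "body": {"motion": [[[40,0,-0.05,0,0],[40,0,-0.05,0,0],[40,0,-0.05,0.1,0],[40,0,-0.05,0.2,0],[40,0,-0.05,0.28,0],[40,0,-0.05,0.28,0],[40,0,-0.05,0.28,0]]], "squeeze": 80}}

```text
t: 7.0
tcp_pos: [0.54, 0.2714, 0.1293]
tool_rot: [0.111, 0.994, -0.0, 0.001]
force: [-4.0, -2.8, 13.0]
finger_gap: 0.581
gripper_force: 82.4
```

Call:
{"method": "drive_tool", "body": {"motion": [[[40,0,0,0,-0.5],[40,0,0,0,-1],[40,0,0,0,-1.5],[40,0,0,0,-2],[40,0,0,0,-2.5],[40,0,0,0,-3],[40,0,0,0,-3.5],[40,0,0,0,-4],[40,0,0,0,-4.5],[40,0,0,0,-4.5]]]}}

```text
t: 8.0
tcp_pos: [0.5399, 0.2718, 0.1295]
tool_rot: [-0.202, 0.979, -0.0, 0.001]
force: [-3.4, -2.5, 13.0]
finger_gap: 0.578
gripper_force: 82.6
```

```bash
python3 -c "
from h import *
s=manip.sense();print(s['q'],s['ft_torque'],s['force'],R.from_quat(s['tool_rot']).as_matrix()[:,1])"
```

```text
[ 2.81834329e-01  5.75209625e-01  1.54674304e+00 -2.60917310e-04
  1.01846938e+00 -1.69585171e+00] [-0.27604399  0.7204561   0.05600172] [-3.39754752 -2.52889585 12.99780257] [-3.95880274e-01  9.18302061e-01 -3.66552319e-04]
```

The cap is turning anticlockwise, the torque is low and the 13 N press holds. I continue the turn.

Call:
{"method": "drive_tool", "body": {"motion": [[[40,0,0,0,-0.5],[40,0,0,0,-1],[40,0,0,0,-1.5],[40,0,0,0,-2],[40,0,0,0,-2.5],[40,0,0,0,-3],[40,0,0,0,-3.5],[40,0,0,0,-4],[40,0,0,0,-4.4],[40,0,0,0,-4.4]]]}}

```text
t: 9.0
tcp_pos: [0.5397, 0.2721, 0.1294]
tool_rot: [-0.489, 0.872, 0.0, 0.0]
force: [-4.1, -1.1, 12.0]
finger_gap: 0.578
gripper_force: 82.6
```

```bash
python3 -c "
from h import *
s=manip.sense();print(s['q'],s['ft_torque'],s['force'],R.from_quat(s['tool_rot']).as_matrix()[:,1])
cv2.imwrite('pics/t.png',manip.snapshot('scene')[190:310,221:341][:,:,::-1])"
```

```text
[ 2.82058025e-01  5.75230052e-01  1.54684769e+00  3.77064674e-04
  1.01867300e+00 -2.31000686e+00] [-0.16620595  0.72099048  0.09071757] [-4.05486724 -1.10822741 12.00902387] [-8.52667902e-01  5.22453195e-01 -3.29806536e-04]
```

Now I raise a little while still gripping. If the cap is free, the force stays upward.

Call:
{"method": "drive_tool", "body": {"motion": [[[40,0,0,-0.1,0],[40,0,0,-0.2,0],[40,0,0,-0.3,0],[40,0,0,-0.4,0],[40,0,0,-0.4,0]]]}}

```text
t: 9.55
tcp_pos: [0.5396, 0.272, 0.1406]
tool_rot: [-0.488, 0.873, 0.0, 0.0]
force: [-2.3, -0.6, 5.6]
finger_gap: 0.587
gripper_force: 82.2
```

The force is still upward at +4 mm, so the cap is free of its ledge. I let go and retreat.

Call:
{"method": "drive_tool", "body": {"motion": [[[40,0,0,-0.1,0],[40,0,0,-0.2,0],[40,0,0,-0.2,0],[60,0,0,-0.2,0],[85,0,0,-0.2,0],[85,0,0,-0.2,0],[85,0,0,-0.2,0],[85,0,0,-0.2,0],[85,0,0,-0.2,0]]]}}

```text
t: 10.45
tcp_pos: [0.5399, 0.2718, 0.1447]
tool_rot: [-0.488, 0.873, -0.0, -0.0]
force: [0.7, -0.0, 0.6]
finger_gap: 0.994
gripper_force: 0.0
```

Call:
{"method": "drive_tool", "body": {"motion": [[[85,0,0,-0.4,0],[85,0,0,-1,0],[85,0,0,-2,0],[85,0,0,-3,0],[85,0,0,-4,0],[85,0,0,-5,0],[85,0,0,-5,0],[85,0,0,-5,0]]]}}

```text
t: 11.25
tcp_pos: [0.5402, 0.2719, 0.2964]
tool_rot: [-0.488, 0.873, -0.0, 0.001]
force: [-0.4, -0.5, -1.0]
finger_gap: 0.996
gripper_force: 0.0
```

```bash
python3 -c "
from h import *
a=manip.snapshot('scene');b=manip.snapshot('side')
f=lambda i,u,v,s:cv2.resize(i[v-s:v+s,u-s:u+s],(280,280),interpolation=0)
o=[cv2.imread('pics/scene0.png')[:,:,::-1],cv2.imread('pics/side0.png')[:,:,::-1]]
cv2.imwrite('pics/end.png',np.vstack([np.hstack([f(x,281,255,35),f(y,257,113,35)]) for x,y in (o,(a,b))])[:,:,::-1])"
```

```text
(no output)
```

View pics/end.png

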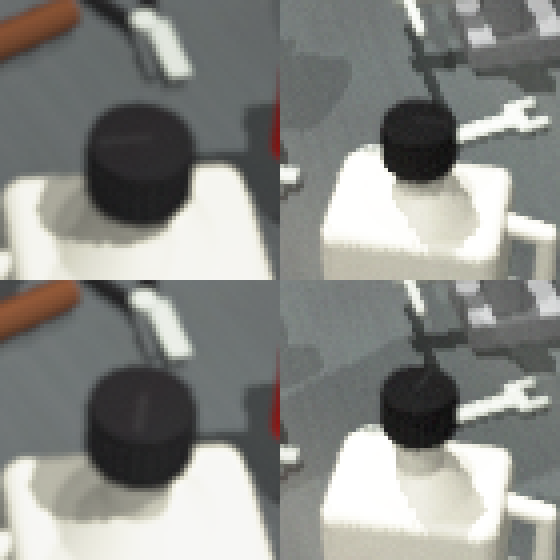

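The before/after crops (top/bottom) show the cap about 4 px higher, with the neck now visible beneath it. The line on its top has turned by about 70–80° anticlockwise. The cap is open and the gripper is clear.

```bash
python3 -c "
from station import manip
print(manip.sign_off())"
```

```text
the job is handed in; nothing more can be done
None
```

The white jug's cap was pressed (about 13 N), turned about 71° anticlockwise and let go; it now stands popped up and open, the tall bottle was left alone, and the job was handed in at about 11 s.

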